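Load the dip stand and switch on its drive

ROBOT

A 7-joint arm with a two-finger parallel gripper is mounted at the origin on the work surface. World frame = base frame: x ahead of the robot, y to its left, z up, the work surface at z = 0. Lengths are in m, angles in rad, forces in N, time in s.
With the tool pointing down it reaches from about 0.425 to 0.95 m from the base axis. Payload 16.7 kg.
Tool frame: the origin (TCP) lies midway between the tips of the shut fingers; the grasp point (between the pads) lies 19 mm behind it (grip_point_offset is the distance from the TCP to the grasp point, in m); z points along the fingers, y is the line along which they close (so a half turn about z gives the same grasp; the last joint's range is limited). The gripper opens to 94 mm and grips with 3 to 60 N. Pads are 16 mm wide; open, the fingers measure 119 mm over their backs; the gripper's body (75 mm by 177 mm) begins 78 mm behind the grasp point.
Start: joints at [-1.45, 0.426, 0.074, 1.606, -0.034, 1.111, -0.067], TCP at [0.18, 0.651, 0.205] pointing down, gripper open.
Joint ranges: [-2.85, 2.85], [-0.5, 2.14], [-1.23, 1.37], [0.21, 2.46], [-1.02, 4.16], [0.16, 2.05], [-2.73, 2.73]. Speed limits (rad/s): [1.89, 1.89, 2.39, 2.39, 3.01, 3.01, 3.01].

INTERFACE

Orientations are given as a rotation vector (axis times angle).
In Python, from rig import move_pose, servo_line, move_joints, set_gripper, hold, ik, camera, get_calibration, Unreachable, close_job, get_time_s, get_joints, get_joint_vel, get_effort, get_position, get_eef_rot, get_force, get_ft_torque, get_finger_gap, get_grasp_force, grip_point_offset gives the robot as it stands. Calls block until the motion is done:
- move_pose(position, orientation): joint-space move of the TCP to a pose.
- servo_line(position, rotation=None, rate=0.15, until_force=None): straight line of the TCP; rotation=None keeps the orientation; rate is the mean speed in m/s. With until_force (N) it stops when the force on the tool has changed by that much, and returns True; else False.
- move_joints(angles): joint-space move.
- set_gripper(opening, grip_force=None): opening from 0.0 (shut) to 1.0 (fully open); grip_force is the grip in N (None keeps the last); returns when the fingers have stopped.
- hold(seconds).
- ik(position, orientation): joint angles nearest the present ones, or None.
- camera(name): name is "side" or "top" or "wrist"; returns the picture (420x560x3 uint8, red, green, blue); there is no depth.
- get_calibration(name): a dict with "camera_matrix" (3x3 intrinsics, pixels), "extrinsics" (4x4, takes a point from world to camera coordinates). Camera axes: x right, y down, z forward; pixel columns grow to the right and rows downward; lengths in m; the calibration is good to about 2 mm. The wrist camera is an equidistant fisheye: a pixel r from the principal point sees the ray r / f radians off the axis. A picture is of the moment at which its call begins: read the wrist's pose just before it. get_calibration takes no time and is no camera call; for the wrist camera it gives the pose at the moment of the call.
A pose or a line that the arm cannot do raises Unreachable and nothing moves.
- close_job(): hands the job in; it is judged then, once.
Readings, each from a call of its own:
- get_time_s(): time.
- get_joints(): joint angles.
- get_joint_vel(): joint speeds.
- get_effort(): joint torques, N m.
- get_position(): TCP position.
- get_eef_rot(): TCP orientation.
- get_force(): force on the tool from outside, world axes, zero at the start.
- get_ft_torque(): the same for the moment, N m.
- get_finger_gap(): opening from 0.0 (shut) to 1.0 (fully open).
- get_grasp_force(): force on a finger pad.
Only numpy, scipy, OpenCV 4.12 (cv2) and the standard library are available. Lean on these libraries where they do the work, as an engineer would, in place of code of your own. Each camera call takes 0.05 s, during which the arm holds its last target. There are 200 camera calls.

TASK

Hang the slide basket on the dip stand's hook by the wire loop under its grip, with the drive still switched off, and let go so that it hangs freely and level. Then switch on the drive: on the console's sloping face, press the rotary handle in against its spring (it will not turn otherwise), turn it clockwise from the off mark (one pip) all the way to the on mark (two pips), and let it spring back out there. The basket must stay on the hook; do not shift the beaker, the slide box or the bottle.

Things in the scene. Friction and masses are not known exactly. Their poses are not given: they have to be found in the camera images.
- basket: Loose steel slide basket, about 0.25 kg: tray 56 (x) by 84 (y) by 30 mm with glass slides; 8 mm wire bail in its y-z plane, +-40 mm at the tray, +-26 mm at 104 mm height, blunt peak at y = 0. On the peak an upright white grip block, 14 (x) by 36 (y) mm, 114 to 158 mm high; take it across 36 mm. Opening under the bail: 38 to 108 mm height. Origin: centre of underside, z up.
- basket_grip (a point): Centre of the basket's white grip block, 138 mm above the underside; axes as the basket's (the block is 36 mm wide along y, 14 mm along x).
- bail_top (a point): Underside of the bail's peak, 108 mm above the basket's underside: the point that rests in the hook's saddle. Axes as the basket's.
- stand: Fixed dip stand: base plate 200 by 160 mm with drip tray (24 mm high), steel column (245 mm high, 100 mm from the origin along +x), and a hook of 10 mm rod that runs from the column towards -x, dips to the saddle above the origin and rises to a free tip. Origin: on the bench below the saddle; x points from tip to column, z up.
- hook_saddle (a point): Top of the rod at the hook's lowest point (saddle), 205 mm above the bench. Axes as the stand's.
- hook_tip (a point): Top of the hook's free, upturned tip: 28 mm from the saddle along the stand's -x and 20 mm higher. Nothing stands above it. The rod rises towards the column too: 12 mm at 35 mm from the saddle, 30 mm at 100 mm.
- console: Fixed white drive console, 150 (x) by 160 (y) mm, 55 mm high in front, 138 mm at the back: its top face slopes up along +x at 28 degrees, the normal leaning towards -x. Origin: centre of underside; face centre 98 mm above. One pip at the face's upper left (+y) marks off, two pips at the upper right (-y) mark on.
- handle_grip (a point): On the handle's axis, mid-height of its bar: grip here. z: turning axis, out of the sloping face; x: along the bar to its pointer end. Black bar 24 mm wide (y), 42 mm high (21 below to 21 above this point), 72 mm to the pointer end, 30 mm to the other, on a round skirt 72 mm wide whose top is 21 mm below this point and 22 mm above the face.
- handle_pointer (a point): Top of the handle's pointed end, 72 mm from the axis; it points at the off or on mark. Axes as handle_grip's.
- handle_turn (a joint): Angle of the rotary handle, clockwise seen from outside: 0 = off stop (pointer 0.7 rad to the left, +y, of straight up the slope), 1.4 = on stop (0.7 rad to the right). Locked within 0.1 rad of off unless pressed in; once turning it stays in by itself until about 1.3, where it springs out if not held in.
- handle_in (a joint): How far the handle is pressed in along its axis: 0 = out, 0.011 m = end stop. It needs at least 0.009 m to be free to turn; the spring takes 8 N at the start and about 13 N at the end.
- beaker: Bystander: glass beaker, 72 mm wide, 90 mm high, loose. Origin: centre of the underside.
- slidebox: Bystander: closed slide box, 62 by 92 by 42 mm, loose. Origin: centre of the underside.
- amber: Bystander: amber bottle with black cap, 68 mm wide, 160 mm high, loose. Origin: centre of the underside.
Mind the look-alikes: they are no part of the job. Leave any turquoise look-alike of the console alone. Several things look just like the basket: the one meant starts nearest to the robot's base.

How it is judged:
On the way, in this order (a step that is already met when the one before it is completed fails the run):
1. the basket hangs released on the hook while the handle is still at off (horizontal distance between bail_top and hook_saddle below 0.022 m and z of bail_top in the frame of hook_saddle between -0.004 and 0.018 m and angle between basket's own z axis and vertical below 0.25 rad and contact force between basket and stand above 0.5 N and contact force between basket and the fingers below 0.05 N and linear speed of basket below 0.04 m/s and value of joint handle_turn below 0.2 rad), for 0.3 s.
2. the handle has been pressed in and turned past the middle, the basket still hanging (value of joint handle_turn above 0.7 rad and value of joint handle_in above 0.005 m and horizontal distance between bail_top and hook_saddle below 0.022 m and z of bail_top in the frame of hook_saddle between -0.004 and 0.018 m), for 0.02 s.
3. the handle is at on and has sprung back out (value of joint handle_turn above 1.28 rad and value of joint handle_in below 0.003 m), for 0.2 s.
At the end, for the whole second after the job is handed in: The basket hangs free on the hook: bail peak within 22 mm sideways of the saddle and from 4 mm below to 18 mm above it, borne by the stand, tilted less than 0.25 rad, at rest (under 0.04 m/s). The handle stands at on (over 1.28 of 1.4 rad), sprung out (within 3 mm) and still (all of step 3 and horizontal distance between bail_top and hook_saddle below 0.022 m and z of bail_top in the frame of hook_saddle between -0.004 and 0.018 m and angle between basket's own z axis and vertical below 0.25 rad and contact force between basket and stand above 0.5 N and contact force between basket and the fingers below 0.05 N and linear speed of basket below 0.04 m/s and velocity of joint handle_turn below 0.05 rad/s); the robot touches nothing.
It fails at once if the beaker is shifted by more than 30 mm or tipped over (distance of beaker from where it was at the start of the episode above 0.03 m or angle between beaker's own z axis and vertical above 0.5 rad).
It fails at once if the slide box is shifted by more than 30 mm or tipped over (distance of slidebox from where it was at the start of the episode above 0.03 m or angle between slidebox's own z axis and vertical above 0.5 rad).
It fails at once if the bottle is shifted by more than 30 mm or tipped over (distance of amber from where it was at the start of the episode above 0.03 m or angle between amber's own z axis and vertical above 0.5 rad).
It also fails if it takes over 72 s, if anything falls off the work surface, if the arm or the gripper's body presses on something with over 40 N, if the wrist force passes 120 N, or if a joint passes its speed limit or range.

## Working session

There is one attempt and no reset: what is moved stays moved. The work goes in short steps, each a Python script; the robot and the scene stay as the last script left them, time stands still between calls to the robot, and variables do not carry over. Pictures are saved under pics/ and viewed, at most 10 in all, crops included, and the job is handed in when it is done.

```bash
ls; mkdir -p pics; python3 - <<'E'
from rig import *
import cv2,numpy as np
for n in ("side","top","wrist"):
    c=get_calibration(n); print(n,np.round(c["camera_matrix"],1).tolist(),np.round(c["extrinsics"],3).tolist())
    cv2.imwrite(f"pics/{n}0.png",cv2.cvtColor(camera(n),cv2.COLOR_RGB2BGR))
print(get_time_s(),get_eef_rot(),grip_point_offset)
E
```

```text
pics
side [[451.6, 0.0, 286.8], [0.0, 451.6, 205.1], [0.0, 0.0, 1.0]] [[0.991, -0.13, -0.019, -0.603], [-0.096, -0.614, -0.783, 0.17], [0.09, 0.778, -0.622, 1.412], [0.0, 0.0, 0.0, 1.0]]
top [[539.3, 0.0, 276.7], [0.0, 539.3, 208.8], [0.0, 0.0, 1.0]] [[0.002, -1.0, -0.014, -0.052], [-0.996, -0.001, -0.086, 0.613], [0.086, 0.014, -0.996, 1.461], [0.0, 0.0, 0.0, 1.0]]
wrist [[325.2, 0.0, 275.7], [0.0, 325.2, 207.7], [0.0, 0.0, 1.0]] [[0.267, 0.964, -0.001, -0.675], [0.93, -0.258, 0.263, -0.027], [0.253, -0.071, -0.965, 0.392], [0.0, 0.0, 0.0, 1.0]]
0.15 [-4.22558342e-01 -3.11300654e+00  1.59973117e-03] 0.0188
```

View pics/top0.png

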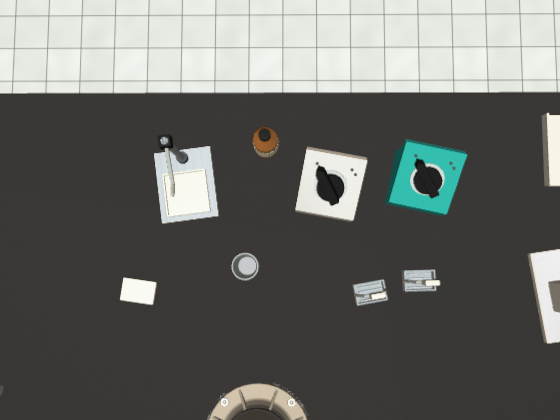

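View pics/side0.png

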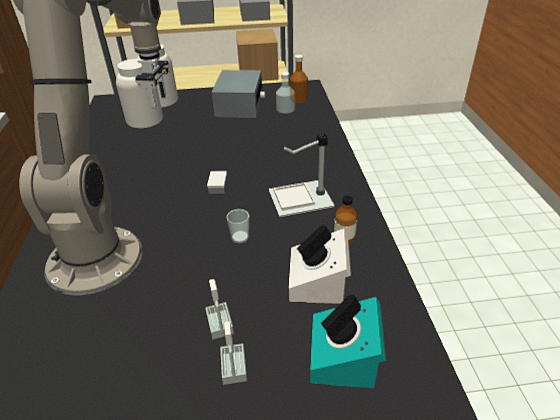

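Top view: there are two baskets, A at (370,292) and B at (421,281). The base is at about (257,435), so A is nearer and fits. The white console is at (332,184) and the turquoise look-alike at (428,178). The stand's saddle is near (172,190). I'll confirm with an enlarged crop.

```bash
python3 - <<'E'
import cv2,numpy as np
t=cv2.imread("pics/top0.png");s=cv2.imread("pics/side0.png")
f=lambda im,x,y,w,h:cv2.resize(im[y:y+h,x:x+w],(400,300),interpolation=cv2.INTER_CUBIC)
o=np.vstack([np.hstack([f(t,345,255,100,75),f(s,185,270,100,75*1)]),np.hstack([f(t,140,125,100,75),f(t,285,140,100,75)])])
cv2.imwrite("pics/crop1.png",o)
o=np.vstack([np.hstack([f(s,255,125,100,75),f(s,275,220,100,75)])])
cv2.imwrite("pics/crop2.png",o)
E
```

```text
(no output)
```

View pics/crop1.png

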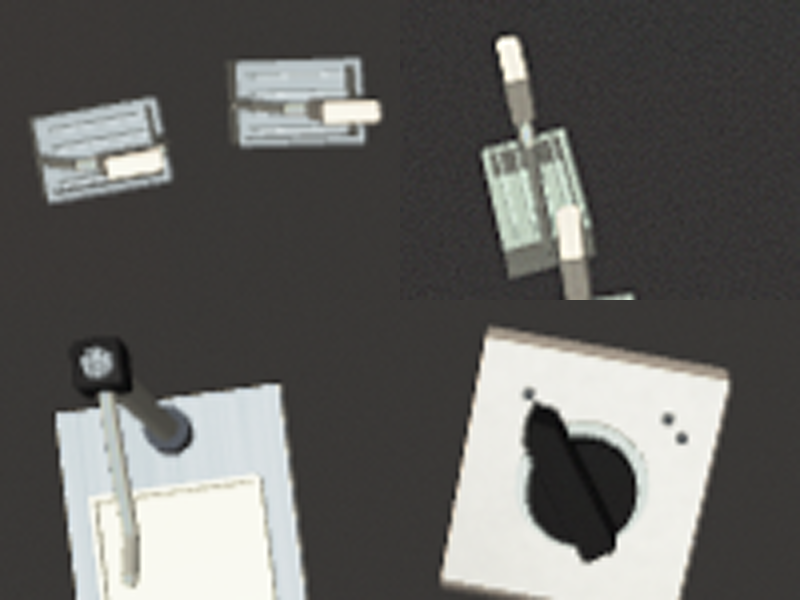

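View pics/crop2.png

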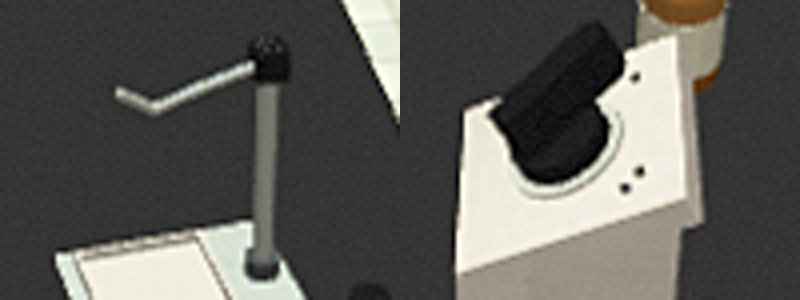

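Crops confirm that A, top (370,292) and side (218,320), is the nearer steel basket with a white grip. In the side view the hook saddle is at about (293,152) and the tip at about (284,148). The top-view tip is at about (172.7,195). The handle's pointer is at off, next to the single pip. Next I'll localise these.

```bash
cat > h.py <<'E'
from rig import *
import cv2,numpy as np
from scipy.spatial.transform import Rotation as R
def ray(cal,px,fish=False):
    K=np.array(cal["camera_matrix"]);E=np.array(cal["extrinsics"])
    p=np.atleast_2d(px).astype(float); u=(p-K[:2,2])/K[0,0]
    if fish:
        r=np.linalg.norm(u,axis=1,keepdims=True)+1e-12
        d=np.hstack([u/r*np.sin(r),np.cos(r)])
    else: d=np.hstack([u,np.ones((len(u),1))])
    return -E[:3,:3].T@E[:3,3], d@E[:3,:3]
def onz(cal,px,z,fish=False):
    o,d=ray(cal,px,fish); return o+d*((z-o[2])/d[:,2])[:,None]
def tri(rays):
    A=0;b=0
    for o,d in rays:
        d=d.ravel()/np.linalg.norm(d);P=np.eye(3)-np.outer(d,d);A=A+P;b=b+P@o
    x=np.linalg.solve(A,b)
    return x,[float(np.linalg.norm(np.cross(x-o,d.ravel()/np.linalg.norm(d)))) for o,d in rays]
def proj(cal,X,fish=False):
    K=np.array(cal["camera_matrix"]);E=np.array(cal["extrinsics"]);c=np.atleast_2d(X)@E[:3,:3].T+E[:3,3]
    if not fish: return c[:,:2]/c[:,2:]*K[0,0]+K[:2,2]
    r=np.linalg.norm(c[:,:2],axis=1,keepdims=True);return c[:,:2]/r*np.arctan2(r,c[:,2:])*K[0,0]+K[:2,2]
E
python3 - <<'E'
from h import *
np.set_printoptions(precision=4,suppress=True)
T=get_calibration("top");S=get_calibration("side")
t=cv2.imread("pics/top0.png");g=t.max(2).astype(int);hsv=cv2.cvtColor(t,cv2.COLOR_BGR2HSV)
def blob(mask,x,y,w,h,name):
    m=np.zeros(g.shape,np.uint8);m[y:y+h,x:x+w]=mask[y:y+h,x:x+w]*255
    c,_=cv2.findContours(m,cv2.RETR_EXTERNAL,cv2.CHAIN_APPROX_NONE);c=max(c,key=cv2.contourArea)
    print(name,cv2.minAreaRect(c));return c
def rect(c,z):
    w=onz(T,c.reshape(-1,2),z)[:,:2];r=cv2.minAreaRect((w*1000).astype(np.float32));print("   world mm",r);return r
rect(blob(g>85,345,270,48,45,"basketA tray"),.03)
rect(blob((g>215),345,270,48,45,"gripA"),.158)
rect(blob(g>150,145,145,80,80,"plate"),.012)
rect(blob((g>235),145,165,80,60,"driptray"),.024)
c=blob(g>190,290,140,85,85,"console face")
q=cv2.approxPolyDP(cv2.convexHull(c),6,True).reshape(-1,2);print("quad",q.tolist())
rect(c,.098)
print("tip z.225",onz(T,[172.7,194.5],.22),"colcap",onz(T,[163.8,140],.245))
for n,a,b in (("tip",[172.7,194.5],[284.5,148]),("cap",[163.8,140.3],[322,139])):
    print(n,*tri([ray(T,a),ray(S,b)]))
o=onz(S,[293,151.5],.2);print("saddle side",o, proj(T,o))
for n,a,b in (("beaker",[245,266],0),("amber",[265,135],.16),("box",[138,291],.042)): print(n,onz(T,a,b))
E
```

```text
basketA tray ((369.884033203125, 292.1120300292969), (22.181795120239258, 32.6465950012207), 79.69515228271484)
   world mm ((387.069580078125, -304.1796875), (59.32864761352539, 88.1845932006836), 10.403027534484863)
gripA ((378.3077087402344, 295.5384521484375), (4.706787586212158, 13.335897445678711), 78.69007110595703)
   world mm ((387.329345703125, -304.83984375), (11.477721214294434, 32.969932556152344), 11.391533851623535)
plate ((185.3566436767578, 182.78155517578125), (73.84366607666016, 56.72642517089844), 83.2901611328125)
   world mm ((688.9075927734375, 205.11805725097656), (208.70941162109375, 158.5845489501953), 7.768752098083496)
driptray ((185.24618530273438, 191.96923828125), (42.66794967651367, 42.916019439697266), 82.87498474121094)
   world mm ((660.337158203125, 202.26055908203125), (119.16490936279297, 119.03963470458984), 7.475341320037842)
console face ((330.7094421386719, 184.3830108642578), (61.49094009399414, 61.79808807373047), 10.619654655456543)
quad [[307, 149], [366, 160], [352, 219], [296, 209]]
   world mm ((672.0761108398438, -194.55184936523438), (162.0142364501953, 163.6348419189453), 79.41036224365234)
tip z.225 [[0.631  0.1964 0.22  ]] colcap [[0.7588 0.2149 0.245 ]]
tip [0.6304 0.1951 0.226 ] [2.944935908207145e-05, 2.9449359082032313e-05]
cap [0.7597 0.2172 0.235 ] [0.0004701683899214682, 0.00047016838992126024]
saddle side [[0.6605 0.2109 0.2   ]] [[168.6882 183.4395]]
beaker [[0.4558 0.0368 0.    ]]
amber [[ 0.7899 -0.0231  0.16  ]]
box [[0.3887 0.3225 0.042 ]]
```

Estimates agree with the given sizes: 

| Thing | Position (m) | Yaw | Check |
|---|---|---|---|
| Basket | (0.387, -0.3045) | ≈10.7° | tray 59×88 mm and grip centre agree |
| Saddle | ≈(0.660, 0.2015) | ≈8° | tip and column both consistent; tip z measured 0.226 against 0.225 |

Grasping next.

```bash
cat >> h.py <<'E'
def down(yaw):  # tool y along the y axis of a frame at yaw
    y=np.array([-np.sin(yaw),np.cos(yaw),0]);z=np.array([0,0,-1.]);return R.from_matrix(np.c_[np.cross(y,z),y,z]).as_rotvec()
E
python3 - <<'E'
from h import *
b=np.array([.387,-.3045]);rv=down(np.radians(10.9))
print(ik([*b,.27],rv), ik([*b,.123],rv))
p=get_position();servo_line([p[0],p[1],.38],rate=.25)
move_pose([*b,.30],rv)
cv2.imwrite("pics/w1.png",cv2.cvtColor(camera("wrist"),cv2.COLOR_RGB2BGR))
c=get_calibration("wrist")
print("grip px",proj(c,[[*b,.158]],True),get_time_s(),get_force())
E
```

```text
[ 0.81664223  0.08378567 -0.29699214  1.90861672  0.02679913  1.15297548
  2.2707928 ] [ 0.79619198  0.24495468 -0.2963552   2.0735459   0.09562781  0.83565289
  2.20498818]
grip px [[274.55904939 196.37182829]] 4.4667 [0.18722226 0.12834914 0.30573786]
```

View pics/w1.png

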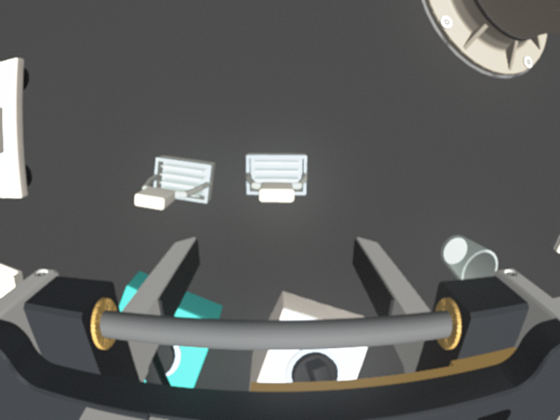

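Wrist view: basket A's grip is at about (277,195), against a prediction of (274.6,196.4). Alignment is good and basket B is clear to the left at (175,180). Before grasping, check which half turn suits the rest of the path.

```bash
python3 - <<'E'
from h import *
np.set_printoptions(precision=2,suppress=True)
b=np.array([.387,-.3045]);s=np.array([.660,.2015]);ys=np.radians(8);u=np.array([np.cos(ys),np.sin(ys)])
for k in (0,np.pi):
    print(ik([*b,.127],down(np.radians(10.9)+k)))
    for d,z in ((-.11,.40),(-.11,.26),(0,.26),(0,.22)): print("  ",ik([*(s+d*u),z],down(ys+k)))
E
```

```text
[ 0.8   0.24 -0.3   2.07  0.09  0.84  2.21]
   [ 0.3   0.27 -0.92  1.5   0.21  1.48  1.09]
   [ 0.28  0.35 -0.9   1.71  0.29  1.22  1.02]
   [ 0.18  0.54 -0.85  1.46  0.41  1.32  1.01]
   [ 0.18  0.57 -0.84  1.51  0.44  1.26  0.99]
[-0.41  0.49  1.23  2.13 -0.59  0.93 -0.23]
   [-1.38  0.3   1.23  1.59 -0.29  1.45 -1.56]
   [-1.34  0.45  1.23  1.8  -0.45  1.22 -1.41]
   [-1.11  0.7   1.21  1.55 -0.67  1.36 -1.27]
   [-1.11  0.75  1.21  1.59 -0.72  1.31 -1.23]
```

```bash
python3 - <<'E'
from h import *
np.set_printoptions(precision=3,suppress=True)
b=np.array([.387,-.3045]);s=np.array([.660,.2015]);ys=np.radians(8);u=np.array([np.cos(ys),np.sin(ys)])
servo_line([*b,.123],rate=.12)
print(get_force());set_gripper(0,grip_force=30)
print("gap",get_finger_gap()*94,get_grasp_force())
f0=get_force();servo_line([*b,.45],rate=.2);hold(.3)
print("gap",get_finger_gap()*94,"lift dF",get_force()-f0,get_joints())
move_pose([*(s-.11*u),.45],down(ys))
servo_line([*(s-.11*u),.262],rate=.15)   # bail_top = TCP-.015 -> .247
hold(.3)
print(get_position(),get_time_s(),get_finger_gap()*94)
a=cv2.cvtColor(camera("side"),cv2.COLOR_RGB2BGR);w=cv2.cvtColor(camera("wrist"),cv2.COLOR_RGB2BGR);t=cv2.cvtColor(camera("top"),cv2.COLOR_RGB2BGR)
for n,i in (("a2",a),("w2",w),("t2",t)): cv2.imwrite(f"pics/{n}.png",i)
c=lambda im,x,y,w,h:cv2.resize(im[y:y+h,x:x+w],(400,300),interpolation=cv2.INTER_CUBIC)
cv2.imwrite("pics/c2.png",np.vstack([np.hstack([c(a,220,80,140,105),c(t,120,125,140,105)]),np.hstack([cv2.resize(w,(400,300)),c(w,180,180,200,150)])]))
E
```

```text
[ 0.685  0.038 -0.105]
gap 35.652327221632305 29.9844753742218
gap 35.856067567837336 lift dF [ 0.908 -0.316 -1.939] [ 0.824  0.006 -0.288  1.612  0.002  1.524  2.297]
[0.551 0.186 0.262] 12.675 36.11355351508346
```

View pics/c2.png

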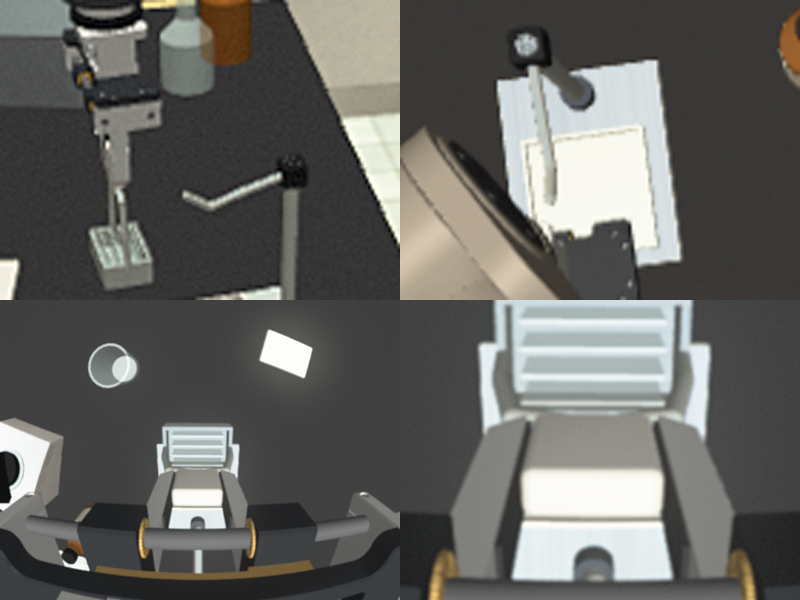

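The basket is held square and level. In the wrist view the hook rod and column (crop x≈593) line up with the grip centre (≈594). In the side view the hook tip is level with the bail opening. Threading it now.

```bash
python3 - <<'E'
from h import *
np.set_printoptions(precision=3,suppress=True)
s=np.array([.660,.2015]);ys=np.radians(8);u=np.array([np.cos(ys),np.sin(ys)])
f0=get_force()
hit=servo_line([*s,.262],rate=.06,until_force=6);hold(.3)
print("hit",hit,get_position(),get_force()-f0)
if not hit:
    f1=get_force()
    d=servo_line([*s,.212],rate=.03,until_force=1.8);hold(.2)
    print("down",d,get_position(),get_force()-f1,get_finger_gap()*94,get_time_s())
a=cv2.cvtColor(camera("side"),cv2.COLOR_RGB2BGR);w=cv2.cvtColor(camera("wrist"),cv2.COLOR_RGB2BGR)
c=lambda im,x,y,w,h:cv2.resize(im[y:y+h,x:x+w],(400,300),interpolation=cv2.INTER_CUBIC)
cv2.imwrite("pics/c3.png",np.hstack([c(a,240,100,100,75),c(w,180,180,200,150)]))
E
```

```text
hit False [0.66  0.201 0.262] [0.411 0.713 0.081]
down True [0.66  0.202 0.221] [3.941 2.289 2.375] 35.73785742245633 16.525
```

View pics/c3.png

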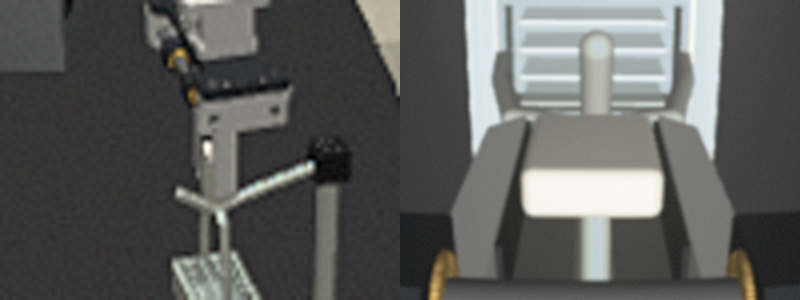

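The bail sits in the saddle: contact came at TCP z=0.221, so bail_top is about 0.206, and the tip shows beyond the grip. Releasing.

```bash
python3 - <<'E'
from h import *
np.set_printoptions(precision=3,suppress=True)
set_gripper(.7);hold(.3)
p=get_position();servo_line([p[0],p[1],.32],rate=.08);hold(1.0)
print(get_position(),get_force(),get_time_s())
servo_line([p[0],p[1],.44],rate=.2)
a=cv2.cvtColor(camera("side"),cv2.COLOR_RGB2BGR);w=cv2.cvtColor(camera("wrist"),cv2.COLOR_RGB2BGR)
c=lambda im,x,y,w,h:cv2.resize(im[y:y+h,x:x+w],(400,300),interpolation=cv2.INTER_CUBIC)
cv2.imwrite("pics/c4.png",np.hstack([c(a,240,100,100,75),c(w,140,120,240,180)]))
# feasibility of console poses
b=np.radians(28);yc=np.radians(-10.6)
E
```

```text
[0.66  0.201 0.32 ] [ 0.195 -0.972  0.629] 19.9667
```

View pics/c4.png

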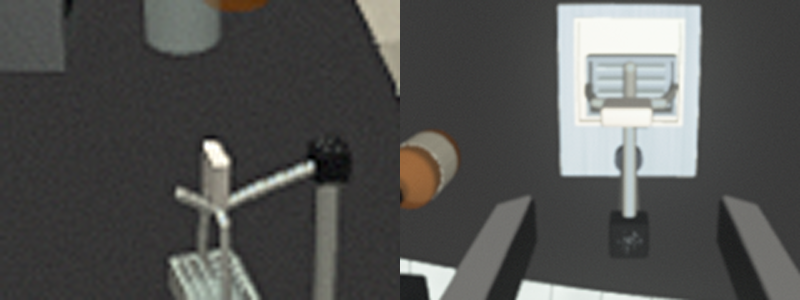

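The basket hangs free and level on the saddle; the wrist view shows the grip centred over the rod. Next I'll measure the console and handle: face corners, ring, and a two-view triangulation of the pointer top.

```bash
python3 - <<'E'
from h import *
np.set_printoptions(precision=4,suppress=True)
T=get_calibration("top");S=get_calibration("side")
t=cv2.imread("pics/top0.png");s=cv2.imread("pics/side0.png")
# face corners, top view: line-fit quad
m=np.zeros(t.shape[:2],np.uint8);m[140:225,290:375]=(t[140:225,290:375].max(2)>190)*255
c=max(cv2.findContours(m,0,cv2.CHAIN_APPROX_NONE)[0],key=cv2.contourArea)
q=cv2.approxPolyDP(cv2.convexHull(c),6,True).reshape(-1,2)
f=onz(T,q[2:],.055);k=onz(T,q[:2],.138)
print("front",f,"back",k,"centre",(f.mean(0)+k.mean(0))/2)
e=k.mean(0)-f.mean(0);print("yaw",np.degrees(np.arctan2(e[1],e[0])),"len",np.hypot(*e[:2]),"widths",np.linalg.norm(f[0]-f[1]),np.linalg.norm(k[0]-k[1]))
w=f[1]-f[0];print("yaw from front",np.degrees(np.arctan2(-w[0],w[1])))
yaw=np.radians(-10.6);Rc=R.from_euler('z',yaw).as_matrix()@R.from_euler('y',-np.radians(28)).as_matrix()
# black handle+skirt mask inside the face: predicted points in both views
for ctr in ((f.mean(0)+k.mean(0))/2,):
    bar=lambda r,h,th:ctr+Rc@np.array([r*np.cos(.7-th),r*np.sin(.7-th),h])
    P=np.array([ctr,bar(72,64,0)*0+bar(.072,.064,0),bar(-.030,.064,0),bar(0,.064,0)])
    print("n",Rc[:,2],"pred top",proj(T,P).round(1).tolist(),"side",proj(S,P).round(1).tolist())
    A=np.array([ctr+Rc@np.array([.036*np.cos(a),.036*np.sin(a),.022]) for a in np.linspace(0,6.28,60)])
    pt=proj(T,A)*6-np.array([285,140])*6;ps=proj(S,A)*6-np.array([275,215])*6
    a=cv2.resize(t[140:225,285:350],(390,510),interpolation=2);b=cv2.resize(s[215:300,275:340],(390,510),interpolation=2)
    for im,pp,o,cal in ((a,pt,(285,140),T),(b,ps,(275,215),S)):
        cv2.polylines(im,[(pp+3).astype(np.int32)],True,(0,255,0),1)
        for x in (proj(cal,P)-o)*6+3: cv2.circle(im,tuple(int(v) for v in x),3,(0,0,255),-1)
    cv2.imwrite("pics/c5.png",np.hstack([a,b]))
E
```

```text
front [[ 0.5836 -0.2547  0.055 ]
 [ 0.6104 -0.104   0.055 ]] back [[ 0.7582 -0.1305  0.138 ]
 [ 0.7296 -0.2815  0.138 ]] centre [ 0.6705 -0.1927  0.0965]
yaw -10.294443699371943 len 0.14927701250752912 widths 0.1531162956553731 0.1536945976501563
yaw from front -10.093417998872049
n [-0.4615  0.0864  0.8829] pred top [[330.0, 185.0], [315.8, 170.0], [335.5, 203.4], [329.8, 193.7]] side [[317.3, 258.3], [324.8, 225.3], [299.1, 250.9], [306.7, 243.3]]
```

View pics/c5.png

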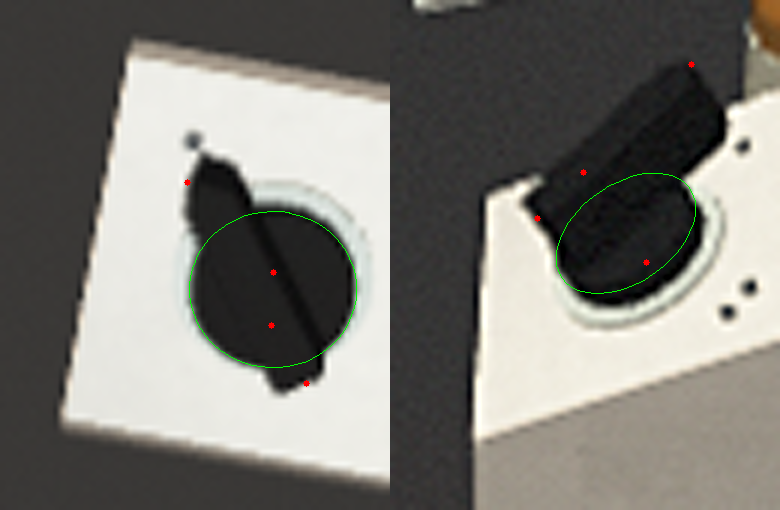

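The projection fits. In the top view the skirt ellipse lies on the black disc, and the bar's top-face midline runs through the predicted axis point, crop (271,325). In the side view the pointer corner is at (692,62), against a prediction of (692,64). Handle centre on the face ≈(0.671,-0.193,0.0975), yaw ≈-10.3°. Next, the wrist options for the turn.

```bash
cat >> h.py <<'E'
C=np.array([.671,-.193,.0975])
Rc=R.from_euler('z',np.radians(-10.3)).as_matrix()@R.from_euler('y',-np.radians(28)).as_matrix()
n=Rc[:,2]
def hpose(h,th,flip=0):   # TCP at height h over the face on the axis, tool y across the bar
    x=Rc@np.array([np.cos(.7-th),np.sin(.7-th),0]);z=-n;y=np.cross(z,x)*(-1 if flip else 1)
    return C+n*h,R.from_matrix(np.c_[np.cross(y,z),y,z]).as_rotvec()
E
python3 - <<'E'
from h import *
np.set_printoptions(precision=2,suppress=True)
print(n,get_joints())
for f in (0,1):
    for th in (0,.3,.7,1.1,1.4): print(f,th,ik(*hpose(.029,th,f)))
    print("  hi",ik(*hpose(.15,0,f)))
E
```

```text
[-0.46  0.08  0.88] [ 0.16  0.48 -0.89  1.17  0.36  1.66  1.07]
0 0 [ 0.36  0.33 -0.2   2.06  0.24  0.27 -1.08]
0 0.3 [ 0.36  0.33 -0.2   2.07  0.23  0.27 -1.37]
0 0.7 [-0.33  0.38  0.64  2.1  -0.84  0.33 -0.79]
0 1.1 [-0.33  0.38  0.64  2.1  -0.84  0.33 -1.19]
0 1.4 [-0.33  0.38  0.64  2.1  -0.84  0.33 -1.49]
  hi [ 0.9   0.15 -0.76  2.06  0.23  0.49 -1.05]
1 0 [ 0.8   0.41 -0.73  2.04  0.79  0.38  1.59]
1 0.3 [ 0.76  0.4  -0.68  2.04  0.75  0.37  1.32]
1 0.7 [ 0.7   0.39 -0.61  2.05  0.68  0.35  0.98]
1 1.1 [ 0.65  0.37 -0.55  2.05  0.62  0.33  0.63]
1 1.4 [ 0.61  0.37 -0.5   2.05  0.57  0.32  0.37]
  hi [ 1.03  0.18 -0.9   2.05  0.3   0.51  2.03]
```

```bash
python3 - <<'E'
from h import *
np.set_printoptions(precision=3,suppress=True)
move_pose([.55,.05,.44],down(np.radians(8)))
move_pose(*hpose(.22,0,1)); set_gripper(.75)
p,r=hpose(.10,0,1);servo_line(p,r,rate=.15)
hold(.3);f0=get_force()
hit=servo_line(hpose(.029,0,1)[0],rate=.06,until_force=6);hold(.2)
print("hit",hit,get_position(),hpose(.029,0,1)[0],get_force()-f0,get_joints(),get_time_s())
set_gripper(0,grip_force=8);hold(.3)
Rt=R.from_rotvec(get_eef_rot()).as_matrix()
print("gap",get_finger_gap()*94,get_grasp_force(),"dF tool",Rt.T@(get_force()-f0),"M",get_ft_torque())
E
```

```text
hit False [ 0.658 -0.191  0.123] [ 0.658 -0.191  0.123] [-0.276  0.678  0.903] [ 0.676  0.379 -0.578  2.047  0.649  0.338  1.704] 25.75
gap 24.96400822052727 7.955602415222529 dF tool [ 0.311  9.293 -6.304] M [2.051 1.851 0.748]
```

```bash
python3 - <<'E'
from h import *
np.set_printoptions(precision=3,suppress=True)
Rt=R.from_rotvec(get_eef_rot()).as_matrix();p=get_position()
fl=Rt.T@get_force()
for d in (.001,.002,.003):
    servo_line(p+Rt[:,1]*d,rate=.02);hold(.2)
    f=Rt.T@get_force();print(d,f,get_finger_gap()*94,get_grasp_force())
    if f[1]<2.5: break
E
```

```text
0.001 [ 0.392 -1.77  -5.976] 24.32585269021146 7.860754653811455
```

Centred: side force is about 0 and the gap is 24.3 mm, matching the 24 mm bar. Now press in.

```bash
python3 - <<'E'
from h import *
np.set_printoptions(precision=3,suppress=True)
set_gripper(0,grip_force=55);hold(.3)
Rt=R.from_rotvec(get_eef_rot()).as_matrix();p=get_position();f0=Rt.T@get_force()
hit=servo_line(p-n*.014,rate=.02,until_force=24);hold(.2)
print("hit",hit,"depth",(p-get_position())@n*1000,"f0",f0,"f",Rt.T@get_force(),get_finger_gap()*94)
E
```

```text
hit True depth 11.303448599034672 f0 [ 0.928 -0.99  -6.626] f [  0.689   1.324 -14.765] 23.619801434673477
```

End stop reached at 11.3 mm, with about 13 N as specified. Turning with joint 7, which is the tool axis.

```bash
python3 - <<'E'
from h import *
np.set_printoptions(precision=3,suppress=True)
q=np.array(get_joints());p0=get_position()
for a in (.15,.4,.7,1.0,1.25,1.40):
    g=q.copy();g[6]-=a;move_joints(g);hold(.1)
    Rt=R.from_rotvec(get_eef_rot()).as_matrix()
    m=Rt.T@get_ft_torque();f=Rt.T@get_force()
    print(a,q[6]-get_joints()[6],"f",f,"m",m,"gap",get_finger_gap()*94,get_time_s())
    if abs(f[:2]).max()>40: break
E
```

```text
0.15 0.14998515124645673 f [  1.699  -0.493 -11.252] m [-0.109  0.723  0.147] gap 23.749799296513814 29.0333
0.4 0.3999373443805734 f [  1.712  -3.208 -10.927] m [0.565 0.671 0.094] gap 23.394005758782818 29.4917
0.7 0.6999158527060224 f [  0.261  -5.334 -10.422] m [1.352 0.332 0.072] gap 23.422879606200876 29.9917
1.0 0.9999023983903128 f [ -2.543  -6.32  -11.639] m [ 1.94  -0.29   0.064] gap 23.803105306260743 30.4917
1.25 1.2499111704981853 f [ -3.753  -7.862 -10.955] m [ 2.265 -0.862  0.067] gap 23.55097127965104 30.95
1.4 1.3998635819525984 f [ -5.798  -7.461 -12.312] m [ 2.375 -1.275 -0.09 ] gap 23.473069106822457 31.325
```

```bash
python3 - <<'E'
from h import *
np.set_printoptions(precision=3,suppress=True)
q=np.array(get_joints());q[6]-=.03;move_joints(q);hold(.1)
Rt=R.from_rotvec(get_eef_rot()).as_matrix();print("m",Rt.T@get_ft_torque())
p=get_position();servo_line(p+n*.0113,rate=.03);hold(.2);print("f",Rt.T@get_force())
set_gripper(.75);hold(.3);print("f open",Rt.T@get_force())
p=get_position();servo_line(p+n*.12,rate=.15);hold(.3)
x=get_position();move_pose([.5,-.05,.42],down(np.radians(8)))
hold(.5);print(get_force(),get_time_s())
t=cv2.cvtColor(camera("top"),cv2.COLOR_RGB2BGR);s=cv2.cvtColor(camera("side"),cv2.COLOR_RGB2BGR)
c=lambda im,x,y,w,h:cv2.resize(im[y:y+h,x:x+w],(400,300),interpolation=cv2.INTER_CUBIC)
cv2.imwrite("pics/c6.png",np.vstack([np.hstack([c(t,285,140,100,75),c(s,265,215,100,75)]),np.hstack([c(t,130,130,140,105),c(s,240,100,100,75)])]))
E
```

```text
m [ 0.792  0.257 -0.584]
f [-3.477  1.137 12.48 ]
f open [-0.418  0.275  0.396]
[-0.796 -0.257 -0.329] 36.3083
```

View pics/c6.png

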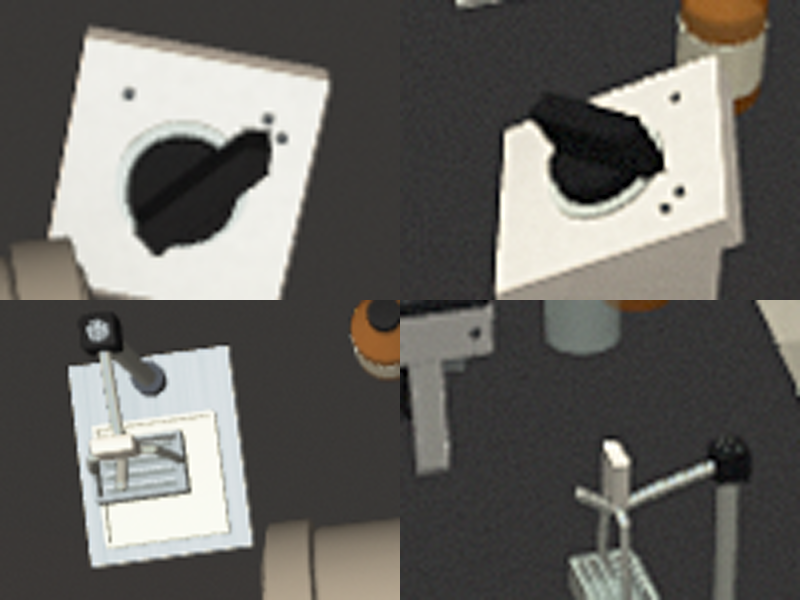

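The handle points at the two pips, crop (270,130). It met the turning stop and then the out-stop (12 N pull) before I released it. The basket still hangs on the hook and the arm is clear, so I'm handing in.

```bash
python3 -c "
from rig import *
print(close_job())"
```

```text
the job is handed in; nothing more can be done
None
```

Job handed in at about 36 s: the basket hangs level and free on the hook, the handle is turned to on and sprung out, the arm is clear, and nothing was seen to shift; the judge's verdict was not shown.

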